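# Hold the garage door's key switch turned

## Robot

A 6-joint arm with a two-finger parallel gripper is mounted at the origin on a cart in front of the work surface, level with it; the furniture and walls round the work are solid. World frame = base frame: x ahead of the robot, y to its left, z up, the work surface at z = 0. Lengths are in m, angles in degrees, forces in N, time in s.
With the tool pointing down it reaches from about 0.3 to 0.775 m from the base axis. Payload 14.6 kg.
Tool frame: the origin (TCP) lies on the mounting face of the last link; the fingertips stand 199 mm ahead of it and the grasp point (between the pads) lies 180 mm ahead of it; z points along the fingers, y is the line along which they close (so a half turn about z gives the same grasp; the last joint's range is limited). The gripper opens to 94 mm and grips with 3 to 60 N. Pads are 16 mm wide; open, the fingers measure 119 mm over their backs; the gripper's body (75 mm by 177 mm) begins 78 mm behind the grasp point.
Start: joints at [-77.326, 17.183, 87.147, -0, 75.671, -3.816], TCP at [0.156, -0.527, 0.405] pointing down, gripper open.
Joint ranges: [-173.82, 173.82], [-45.26, 126.66], [13.44, 144.39], [-59.66, 239.66], [0, 175.72], [-146.38, 146.38]. Speed limits (degrees/s): [127.2, 127.2, 147.25, 180, 180, 180].

## Interface

Orientations are given as a 3x3 rotation matrix whose columns are the frame's x, y, z axes.
In Python, from workcell import manip gives the robot as it stands. The module is installed in compiled form; this text tells all that it offers.
- The arm moves only by the shell command python3 -m crank 'ROWS' [FORCE]. ROWS is text: rows parted by semicolons, each of 7 numbers parted by spaces: the turn, a rotation vector about the tool's x, y, z in rad, then the shift along the tool's x, y, z in mm, then the finger opening in mm, from 0 to 94. In form: rx ry rz x y z grip; .... A call has exactly 5 rows; each row is the pose to reach, as a shift and turn from the pose commanded when the call began, along the tool's axes at that moment; what a row does not reach only later rows make up. A row lasts 1/8 s, in which the tool goes at most 62.5 mm and 10.7 degrees, less where a joint would pass 70% of its speed; a pose out of reach is approached as far as the arm can. A call with a gripper value outside its range is refused whole. The fingers move at their own pace and stop on an object; FORCE is the grip in N (left out, the last holds). Time passes only in rows, so rows that repeat a pose let the fingers close, or fill a call up. It gives the time, the measured TCP pose, the force, the opening and the grip force at its end, in the units of the state.
- manip.sense(): the state, without advancing time (a new reading comes with each control period).
- manip.camera(name): name is "scene" or "top" or "wrist"; returns a dict with "color" (480x640x3 uint8, red, green, blue), "camera_matrix" (3x3 intrinsics, pixels), "k1" (the pictures are not rectified: a ray, as slopes to the right and down, at radius r is drawn at 1 + k1 r^2 times it, then the intrinsics apply), "rvec" (rotation vector, rad) and "tvec" (3), from world to camera coordinates, as OpenCV has them. Camera axes: x right, y down, z forward; pixel columns grow to the right and rows downward; lengths in m; the calibration is good to about 2 mm. A picture is of the moment at which its call begins. There is no depth.
- manip.finish_job(): hands the job in; it is judged then, once.
The state is a dict: "time": time; "joints": joint angles; "qd": joint speeds; "effort": joint torques, N m; "ee_pos": TCP position; "ee_rot": TCP orientation; "ft_force": force on the tool from outside, world axes, zero at the start; "wrist_torque": the same for the moment, N m; "finger_gap": opening from 0.0 (shut) to 1.0 (fully open); "grasp_force": force on a finger pad.
Only numpy, scipy, OpenCV 4.12 (cv2) and the standard library are available. Lean on these libraries where they do the work, as an engineer would, in place of code of your own. Each camera call takes 0.05 s, during which the arm holds its last target. There are 200 camera calls.

## Task

Try out the garage door's spring-return key switch: take the key with the round head out of the wooden stand, put it into the keyway on top of the switch and push it past the sticky pins until it is fully home. Then turn it a quarter turn clockwise (seen from above) against the spring, and finish while still gripping the key and holding it turned, fully in; the switch springs back if you let go. Leave the square-headed key in the stand and do not disturb the things lying about.

Things in the scene. Friction and masses are not known exactly. Their poses are not given: they have to be found in the camera images.
- round_key_bow (a point): Centre of the head of the key to use, a black disc 36 mm across, 12 mm thick, standing upright; the key weighs about 50 g. Axes: z up along the key, x along the blade's width, y through the disc's thickness (grip its two flat faces). Half a turn about z makes no difference. It starts upright in one of the two slots of the stand, its shoulder on the stand's top
- round_key_shoulder (a point): Centre of the flat underside (shoulder) of that key's collar (22 x 11 mm), 27 mm below the head's centre, same axes. Below it is the steel blade, 14 mm wide (x), 5 mm thick (y), 28 mm long, the last 8 mm tapering to 6 x 2 mm
- square_key_bow (a point): Centre of the head of the other key, to be left in the stand: as the round key, but the head is a black square 34 x 34 mm, 12 mm thick. The stand's two slots may hold the keys either way round
- key_stand: Wooden block fixed to the bench, 145 x 60 mm at the foot, 135 x 50 mm above and 45 mm high, origin at the centre of its underside, x along its length. Its two slots are at x = -37.5 and +37.5 mm, 33 mm deep, long side along x, 1 mm wider than the blade on every side
- key_switch: Key switch fixed to the bench: grey upright cylinder 90 mm across on a square steel plate 115 x 115 x 8 mm, top at 70 mm; origin at the centre of its underside; a short black cable gland sticks out 70 mm along +x at 30 mm height
- keyway (a point): Centre of the keyway's mouth, on top of the brass plug (38 mm across) in the middle of the switch, 76 mm above the bench; turns with the plug. x along its long side, y along its short side, z up. The slot is 16 x 6.5 mm, 30 mm deep; fully home, the key's shoulder rests on the plug. Two pairs of sticky spring pins stand into it from the short ends, 12 and 21 mm down: 4 to 8 N push the key past
- plug (a joint): Turn of the brass plug in rad: 0 at rest, growing clockwise seen from above, stop at 1.62. A spring (0.02 N m at rest, 0.13 N m at a quarter turn) turns it back when let go. The blade has about 0.15 rad of play in the keyway, so the plug lags behind the key by that
- screw_box: Carton 76 x 98 x 34 mm, loose bystander; origin at the centre of its underside
- wrench_17: Combination spanner 204 mm long, 38 mm wide, 10 mm high, lying flat along its own y, loose bystander; origin at its underside
- black_tape: Roll of tape 58 mm across, 19 mm high, loose bystander; origin at its underside

How it is judged (in metres and radians):
On the way:
1. the round key is fully home in the keyway (shoulder within 3 mm of the plug's top, head centred within 5 mm, upright within 0.12 rad) before the plug has been turned (under 0.4 rad) (z of round_key_bow in the frame of keyway below 0.03 m and horizontal distance between round_key_bow and keyway below 0.005 m and angle between round_key_bow's own z axis and vertical below 0.12 rad and value of joint plug below 0.4 rad), for 0.1 s.
At the end, for the whole second after the job is handed in: The round-headed key is fully in the keyway (shoulder within 3 mm of the plug's top, head centred within 5 mm over the keyway, upright within 0.12 rad), the plug is turned by more than 1.25 rad (72 degrees) and stays so, and the fingers still grip the key (z of round_key_bow in the frame of keyway between 0.024 and 0.03 m and horizontal distance between round_key_bow and keyway below 0.005 m and angle between round_key_bow's own z axis and vertical below 0.12 rad and angle between the x axis of round_key_bow and the x axis of keyway, either way round below 0.3 rad and value of joint plug above 1.25 rad and contact force between the fingers and round_key above 1 N); the arm keeps its last pose, push and grip.
It fails at once if the square key is pulled out or shifted by more than 12 mm (distance of square_key_bow from where it was at the start of the episode above 0.012 m).
It fails at once if the carton, spanner or tape roll is shifted by more than 30 mm (distance of any of screw_box, wrench_17, black_tape from where it was at the start of the episode above 0.03 m).
It also fails if it takes over 45 s, if anything falls off the work surface, if the arm or the gripper's body presses on something with over 40 N, if the wrist force passes 120 N, or if a joint passes its speed limit or range.

## Working session

There is one attempt and no reset: what is moved stays moved. The work goes in short steps, Python scripts to look and compute and a shell command to move; the robot and the scene stay as the last step left them, time stands still between calls to the robot, and variables do not carry over. Pictures are saved under pics/ and viewed, at most 13 in all, crops included, and the job is handed in when it is done.

```bash
mkdir -p pics
cat > h.py <<'E'
import numpy as np, cv2
from workcell import manip
def shot(n,f):
    c=manip.camera(n); cv2.imwrite('pics/'+f,c['color'][:,:,::-1]); np.save('pics/'+f+'.npy',c,allow_pickle=True); return c
def load(f): return np.load('pics/'+f+'.npy',allow_pickle=True).item()
def ray(c,uv):
    K=np.array(c['camera_matrix']); d=(np.array(uv,float)-K[:2,2])/[K[0,0],K[1,1]]
    s=d.copy()
    for _ in range(30): s=d/(1+c['k1']*(s@s))
    R=cv2.Rodrigues(np.array(c['rvec'],float))[0]; t=np.array(c['tvec'],float).ravel()
    v=R.T@np.r_[s,1]; return -R.T@t, v/np.linalg.norm(v)
def plane(c,uv,z):
    o,v=ray(c,uv); return o+v*(z-o[2])/v[2]
def proj(c,P):
    R=cv2.Rodrigues(np.array(c['rvec'],float))[0]; p=R@np.array(P,float)+np.array(c['tvec'],float).ravel()
    s=p[:2]/p[2]; s=s*(1+c['k1']*(s@s)); K=np.array(c['camera_matrix']); return s*[K[0,0],K[1,1]]+K[:2,2]
def tri(*obs):
    A=np.zeros((3,3));b=np.zeros(3)
    for c,uv in obs:
        o,v=ray(c,uv);M=np.eye(3)-np.outer(v,v);A+=M;b+=M@o
    X=np.linalg.solve(A,b); return X,[round(float(np.linalg.norm((np.eye(3)-np.outer(v,v))@(X-o)))*1000,1) for o,v in [ray(c,uv) for c,uv in obs]]
E
python3 - <<'E'
from h import *
for n in('scene','top','wrist'):
    c=shot(n,n+'0.png'); o,_=ray(c,(320,240)); print(n,o.round(3),c['k1'])
s=manip.sense();print(s['time'],np.round(s['ee_rot'],3).tolist(),s['finger_gap'],s['ft_force'])
E
```

```text
scene [ 0.083 -0.844  0.508] 0.01144606409839465
top [ 0.312 -0.069  1.635] -0.21050510450493432
wrist [ 0.219 -0.509  0.384] -0.0042869504622266835
0.15 [[0.959, 0.284, -0.0], [0.284, -0.959, 0.001], [0.0, -0.001, -1.0]] 0.9958685180718353 [0.23554791 0.05032995 0.5084017 ]
```

View pics/scene0.png

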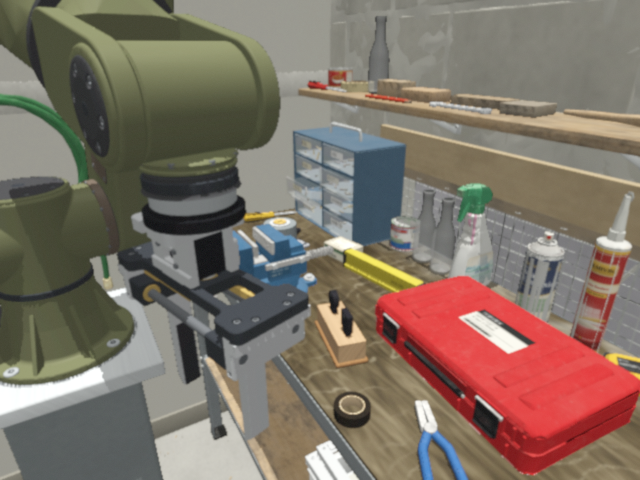

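View pics/top0.png

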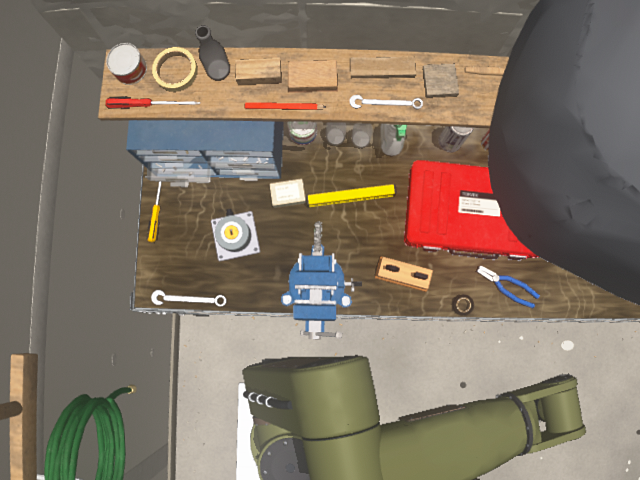

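The scene view shows the stand at about (342,335), with key heads at (335,298) and (347,320). The top view shows the stand at (404,273), the switch at (236,235) and the vise between them at (316,285). Next I'll zoom in and get rough positions.

Run:
```python
from h import *
s=load('scene0.png');t=load('top0.png')
a=cv2.resize(s['color'][275:375,300:380],None,fx=5,fy=5,interpolation=2)[:,:,::-1]
b=cv2.resize(t['color'][250:300,365:445],None,fx=5,fy=5,interpolation=2)[:,:,::-1]
d=cv2.resize(t['color'][205:270,200:270],None,fx=5,fy=5,interpolation=2)[:,:,::-1]
im=np.zeros((580,760,3),np.uint8);im[:500,:400]=a;im[:250,400:][:,:360]=b[:,:360];im[255:580,405:755]=d
cv2.imwrite('pics/crop1.png',im)
for n,uv,z in(('keyA',(392,268),.1),('keyB',(418,275),.1),('stand',(404,273),.045),('switch',(236,235),.076),('vise',(316,285),.1),('visR',(360,285),.1),('redcorner',(409,248),.08),('drawers',(280,178),.2),('box',(287,192),.034)):print(n,plane(t,uv,z).round(3))
```

```text
keyA [ 0.455 -0.228  0.1  ]
keyB [ 0.439 -0.294  0.1  ]
stand [ 0.448 -0.266  0.045]
switch [0.532 0.172 0.076]
vise [ 0.407 -0.039  0.1  ]
visR [ 0.41  -0.149  0.1  ]
redcorner [ 0.509 -0.273  0.08 ]
drawers [0.655 0.053 0.2  ]
box [0.657 0.047 0.034]
```

View pics/crop1.png

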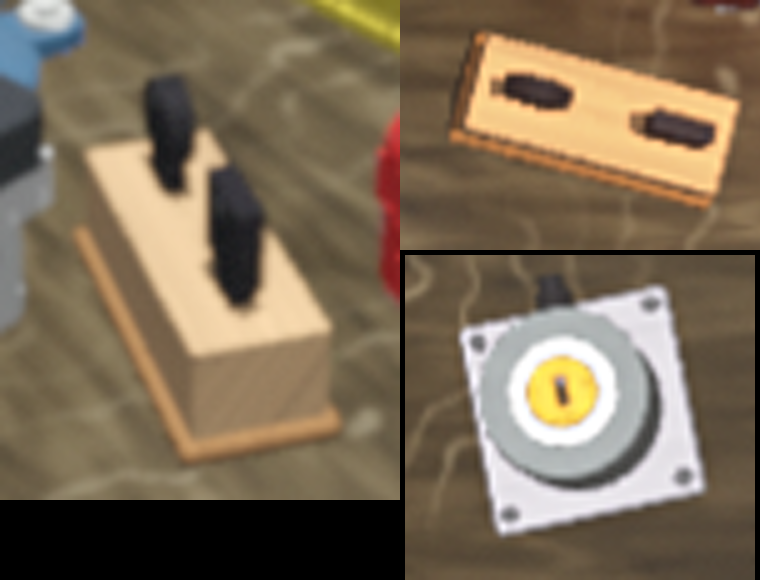

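View pics/wrist0.png

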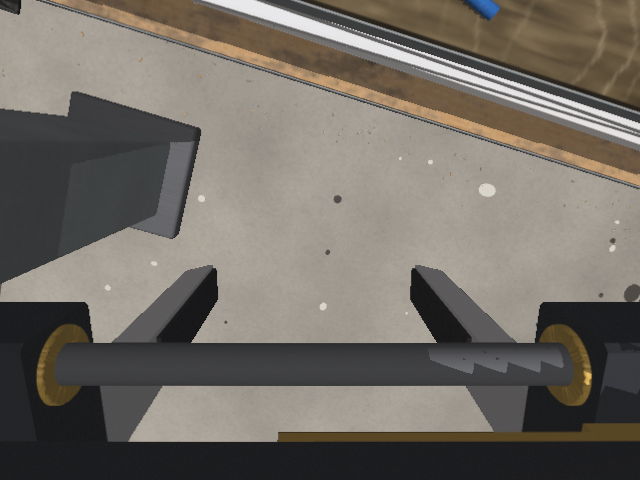

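The crop shows both key heads edge-on, so the top view can't tell them apart: the near one looks square and the far one rounded. The slot looks aligned with the gland. The wrist view still shows only the floor and the bench edge. I'll work out a viewing pose for the wrist camera.

```bash
cat >> h.py <<'E'
from scipy.spatial.transform import Rotation as Ro
def Rt(yaw): # tool down with x yaw (deg)
    c,s=np.cos(np.radians(yaw)),np.sin(np.radians(yaw)); return np.array([[c,s,0],[s,-c,0],[0,0,-1.]])
def go(R,p,R0=None,p0=None):
    s=manip.sense(); R0=np.array(s['ee_rot']) if R0 is None else R0; p0=np.array(s['ee_pos']) if p0 is None else np.array(p0)
    print('rot',Ro.from_matrix(R0.T@R).as_rotvec().round(4),'mm',(R0.T@(np.array(p)-p0)*1000).round(1))
E
python3 - <<'E'
from h import *
w=load('wrist0.png');s=manip.sense();R0=np.array(s['ee_rot']);p0=np.array(s['ee_pos'])
o,v=ray(w,(320,240));print('cam in tool',(R0.T@(o-p0)).round(3),'axis',(R0.T@v).round(3),'up px dir',(R0.T@(ray(w,(320,0))[1])).round(3),(R0.T@(ray(w,(0,240))[1])).round(3))
print(w['camera_matrix'][0][0])
t=load('top0.png')
for uv in((205,183),(180,183),(280,178),(282,123)):print(plane(t,uv,.2).round(3))
go(Rt(76),[.40,-.30,.40])
E
```

```text
cam in tool [0.066 0.    0.02 ] axis [-0.239  0.017  0.971] up px dir [0.309 0.015 0.951] [-0.186 -0.627  0.756]
389.71713051607804
[0.639 0.234 0.2  ]
[0.638 0.296 0.2  ]
[0.655 0.053 0.2  ]
[0.794 0.054 0.2  ]
rot [-7.0000e-04 -5.0000e-04 -1.0386e+00] mm [ 298.4 -148.8    4.4]
```

Run:
```python
from h import *
go(Rt(76),[.31,-.233,.40])
```

```text
rot [-7.0000e-04 -5.0000e-04 -1.0386e+00] mm [ 231.1 -238.6    4.4]
```

```bash
python3 -m crank '0 0 -.17 35 -40 0 94; 0 0 -.35 75 -80 1 94; 0 0 -.53 115 -120 2 94; 0 0 -.71 155 -160 3 94; 0 0 -.88 195 -200 4 94' 30
python3 - <<'E'
from h import *
go(Rt(76),[.31,-.233,.40])
E
```

```text
time: 0.78
ee_pos: [0.2867, -0.2785, 0.4006]
ee_rot: [[0.387, 0.922, 0.0], [0.922, -0.387, -0.0], [-0.0, 0.0, -1.0]]
ft_force: [1.1, -1.2, 0.7]
finger_gap: 1.001
grasp_force: 0.0
rot [ 0.0002  0.     -0.1533] mm [51.   3.8  0.6]
```

```bash
python3 -m crank '0 0 -.1 30 2 0 94; 0 0 -.153 46 3 0 60; 0 0 -.153 46 3 0 50; 0 0 -.153 46 3 0 50; 0 0 -.153 46 3 0 50' 30
python3 - <<'E'
from h import *
c=shot('wrist','w1.png'); print(proj(c,[.455,-.228,.1]),proj(c,[.439,-.294,.1]))
E
```

```text
time: 1.4
ee_pos: [0.3069, -0.2397, 0.4006]
ee_rot: [[0.249, 0.968, -0.0], [0.968, -0.249, 0.0], [0.0, -0.0, -1.0]]
ft_force: [0.5, 0.7, -0.2]
finger_gap: 0.612
grasp_force: 0.0
[510.56277042 168.8389958 ] [501.38903278 260.28099872]
```

View pics/w1.png

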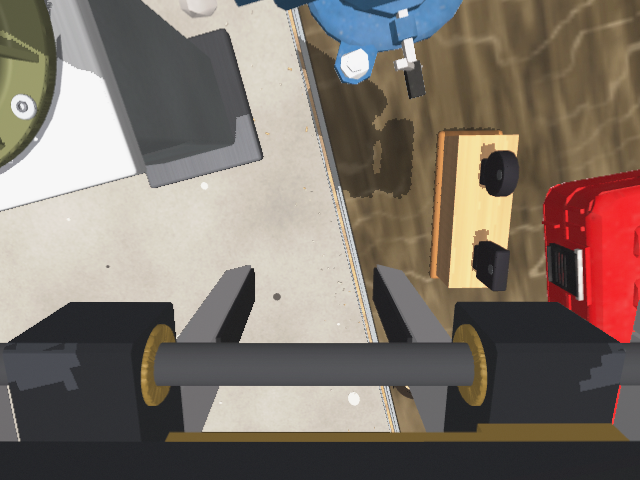

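The upper key at (502,173) has the round head and the lower one at (491,266) the square head, so the round key is in the slot nearest the vise. I'll move over it for a second view.

Run:
```python
from h import *
go(Rt(76),[.445,-.26,.40])
```

```text
rot [-0.0002 -0.0001 -0.0072] mm [ 14.6 138.9   0.5]
```

```bash
python3 -m crank '0 0 0 5 50 0 50; 0 0 0 10 100 0 50; 0 0 0 14 138 0 50; 0 0 0 14 138 0 50; 0 0 0 14 138 0 50' 30
python3 - <<'E'
from h import *
c=shot('wrist','w2.png'); s=manip.sense();print(s['ee_pos'],s['qd'])
E
```

```text
time: 2.08
ee_pos: [0.4438, -0.2599, 0.4003]
ee_rot: [[0.248, 0.969, -0.001], [0.969, -0.248, 0.0], [0.0, -0.001, -1.0]]
ft_force: [0.2, -0.0, 0.2]
finger_gap: 0.533
grasp_force: 0.0
[ 0.44355822 -0.25986268  0.40061224] [-0.09376814 -0.63121178  0.0948687   0.01405001 -0.03427887  0.16114569]
```

View pics/w2.png

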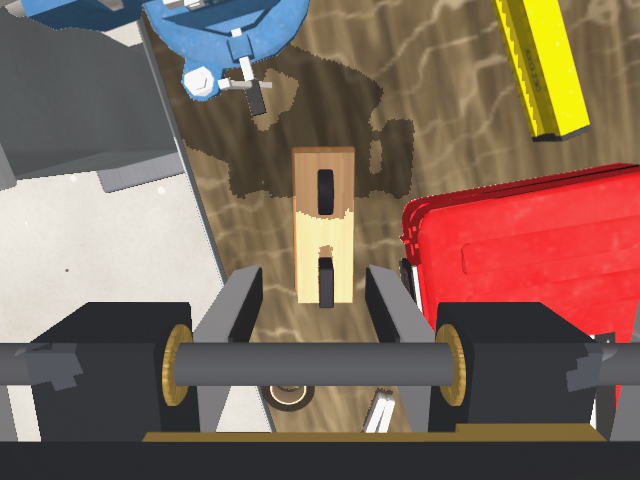

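The second view shows the round key at (326,192) and the square key at (326,282), both aligned with the image columns. I'll triangulate the two head blobs.

Run:
```python
from h import *
def blobs(f,roi,th=62):
    c=load(f);x0,y0,x1,y1=roi;m=(c['color'].max(2)<th).astype(np.uint8)
    z=np.zeros_like(m);z[y0:y1,x0:x1]=m[y0:y1,x0:x1]
    n,l,st,ce=cv2.connectedComponentsWithStats(z);out=[]
    for i in range(1,n):
        if st[i,4]>150:
            r=cv2.minAreaRect(np.argwhere(l==i)[:,::-1].astype(np.float32)); print(f,st[i],ce[i].round(1),np.round(r[0],1),np.round(r[1],1),round(r[2],1)); out.append(np.array(r[0]))
    return c,out
a,A=blobs('w1.png',(470,140,522,292)); b,B=blobs('w2.png',(300,155,350,310))
K=[]
for i in range(2):
    X,e=tri((a,A[i]),(b,B[i])); K.append(X);print(X.round(4),e)
d=K[0]-K[1];print('line yaw',np.degrees(np.arctan2(d[1],d[0])),np.linalg.norm(d[:2]))
# wooden top mask in w2
c=load('w2.png');h=cv2.cvtColor(c['color'],cv2.COLOR_RGB2HSV)
```

```text
w1.png [ 480  151   39   45 1305] [498.8 172.9] [499. 173.] [44. 38.] 90.0
w1.png [ 473  241   37   50 1151] [489.2 264.3] [490.  265.5] [35.4 48.2] 5.7
w2.png [318 170  16  45 673] [325.2 191.8] [325.5 192. ] [44. 15.] 90.0
w2.png [319 258  15  48 196] [326.7 268.1] [326.  281.5] [47. 14.] 90.0
[ 0.4601 -0.2349  0.0692] [0.3, 0.3]
[ 0.4421 -0.3092  0.0684] [0.2, 0.2]
line yaw 76.41869974467086 0.076409899476503
```

Run:
```python
from h import *
a,b=load('w1.png'),load('w2.png')
print(plane(a,(502,173),.072).round(4),plane(b,(325.5,191.5),.072).round(4),tri((a,(502,173)),(b,(325.5,192)))[0].round(4))
go(Rt(76.2),[.460,-.235,.30])
```

```text
[ 0.4612 -0.2347  0.072 ] [ 0.4601 -0.2344  0.072 ] [ 0.4601 -0.2344  0.0744]
rot [-0.0003 -0.0001 -0.0099] mm [ 28.2   9.8 100.6]
```

```bash
python3 -m crank '0 0 -.005 14 5 0 50; 0 0 -.01 28 10 30 50; 0 0 -.01 28 10 65 50; 0 0 -.01 28 10 100 50; 0 0 -.01 28 10 100 50' 45
python3 - <<'E'
from h import *
c=shot('wrist','w3.png'); s=manip.sense();print(s['ee_pos'],s['ft_force'])
go(Rt(76.2),[.460,-.235,.255])
E
```

```text
time: 2.75
ee_pos: [0.4606, -0.2343, 0.2992]
ee_rot: [[0.238, 0.971, -0.003], [0.971, -0.238, 0.002], [0.001, -0.004, -1.0]]
ft_force: [-0.1, 0.1, 0.4]
finger_gap: 0.529
grasp_force: 0.0
[ 0.46099872 -0.2346648   0.30103864] [ 0.1843248  -0.23212012  0.35553561]
rot [-0.0007 -0.0003  0.001 ] mm [-0.6 -0.9 46. ]
```

View pics/w3.png

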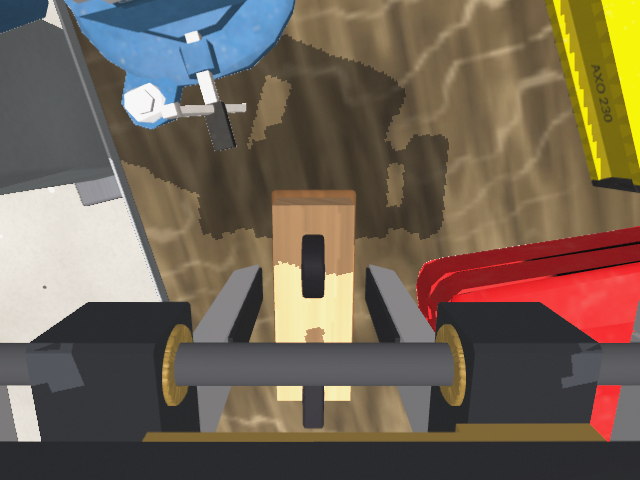

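The key is at column 313 and the fingers' midpoint is at 314, so it is centred. The red case is close on the right, so I'll narrow the opening before descending.

```bash
python3 -m crank '0 0 0 0 -1 0 30; 0 0 0 0 -1 0 30; 0 0 0 0 -1 20 30; 0 0 0 0 -1 45 30; 0 0 0 0 -1 45 30' 45; python3 -m crank '0 0 0 0 0 0 0; 0 0 0 0 0 0 0; 0 0 0 0 0 0 0; 0 0 0 0 0 0 0; 0 0 0 0 0 0 0' 45
```

```text
time: 3.42
ee_pos: [0.4598, -0.2347, 0.2551]
ee_rot: [[0.238, 0.971, -0.002], [0.971, -0.238, 0.001], [0.001, -0.002, -1.0]]
ft_force: [1.3, 0.2, 0.1]
finger_gap: 0.321
grasp_force: 0.0
time: 4.05
ee_pos: [0.4601, -0.2349, 0.2567]
ee_rot: [[0.238, 0.971, 0.001], [0.971, -0.238, -0.001], [-0.0, 0.001, -1.0]]
ft_force: [-2.3, 0.4, 7.0]
finger_gap: 0.126
grasp_force: 45.0
```

```bash
python3 -m crank '0 0 0 0 0 -10 0; 0 0 0 0 0 -30 0; 0 0 0 0 0 -60 0; 0 0 0 0 0 -110 0; 0 0 0 0 0 -165 0' 50
python3 - <<'E'
from h import *
go(Rt(190),[.532,.172,.42])
go(Rt(190),[.46,-.05,.42])
c=shot('wrist','w4.png')
E
```

```text
time: 4.68
ee_pos: [0.4596, -0.2346, 0.4226]
ee_rot: [[0.238, 0.971, -0.0], [0.971, -0.238, 0.0], [0.0, -0.0, -1.0]]
ft_force: [0.5, -0.3, -0.2]
finger_gap: 0.118
grasp_force: 50.0
rot [-0.0000e+00 -4.0000e-04 -1.9854e+00] mm [412.1 -26.3   2.7]
rot [-0.0000e+00 -4.0000e-04 -1.9854e+00] mm [179.4 -43.5   2.7]
```

View pics/w4.png

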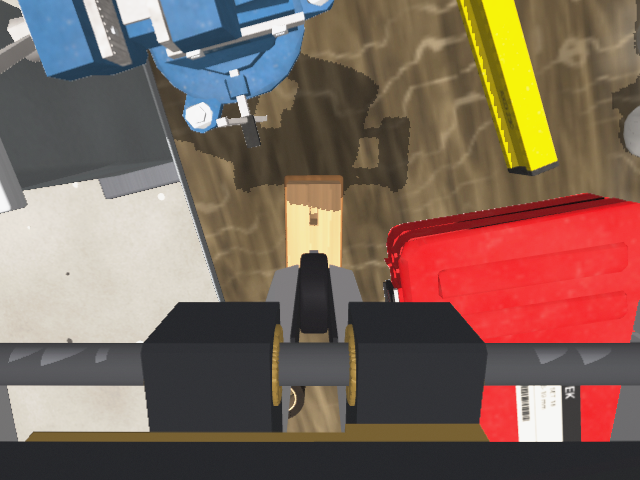

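The round key is in the grip, standing upright, and its slot in the stand is empty. Next I'll swing over to the switch, turning on the way.

```bash
python3 -m crank '0 0 -.15 25 0 0 0; 0 0 -.33 60 -5 0 0; 0 0 -.51 100 -10 0 0; 0 0 -.69 145 -15 0 0; 0 0 -.87 190 -20 0 0' 50
python3 - <<'E'
from h import *
go(Rt(190),[.50,.10,.42])
go(Rt(190),[.532,.172,.42])
E
```

```text
time: 5.35
ee_pos: [0.4855, -0.0441, 0.4212]
ee_rot: [[-0.594, 0.805, 0.001], [0.805, 0.594, -0.0], [-0.001, 0.001, -1.0]]
ft_force: [1.0, -0.5, 0.3]
finger_gap: 0.122
grasp_force: 50.0
rot [ 2.0000e-04  8.0000e-04 -1.1097e+00] mm [107.3  97.2   1.2]
rot [ 2.0000e-04  8.0000e-04 -1.1097e+00] mm [146.3 165.7   1.2]
```

```bash
python3 -m crank '0 0 -.18 20 20 0 0; 0 0 -.36 50 40 0 0; 0 0 -.54 75 65 0 0; 0 0 -.72 95 85 0 0; 0 0 -.9 107 97 0 0' 50; python3 -m crank '0 0 -.15 0 0 0 0; 0 0 -.17 0 0 0 0; 0 0 -.17 0 0 0 0; 0 0 -.17 0 0 0 0; 0 0 -.17 0 0 0 0' 50
python3 - <<'E'
from h import *
c=shot('wrist','w5.png'); print(proj(c,[.532,.172,.076]))
go(Rt(190),[.532,.172,.42])
E
```

```text
time: 5.98
ee_pos: [0.5009, 0.0994, 0.4211]
ee_rot: [[-0.999, 0.034, 0.0], [0.034, 0.999, 0.0], [-0.0, 0.0, -1.0]]
ft_force: [-0.5, -0.3, -1.2]
finger_gap: 0.122
grasp_force: 50.0
time: 6.6
ee_pos: [0.501, 0.098, 0.4207]
ee_rot: [[-0.992, -0.128, 0.0], [-0.128, 0.992, 0.0], [-0.0, -0.0, -1.0]]
ft_force: [-0.2, -0.5, -0.3]
finger_gap: 0.122
grasp_force: 50.0
[393.90432266 268.63556008]
rot [ 0.     -0.     -0.0463] mm [-40.2  69.4   0.7]
```

View pics/w5.png

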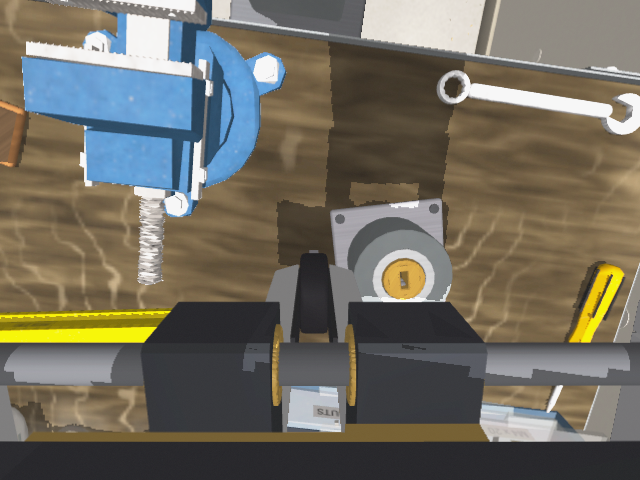

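The switch's brass plug is at (404,279), with the slot running nearly along the image columns, and the key is gripped at column 314. I'll move above the switch for a second view.

```bash
python3 -m crank '0 0 -.02 -15 25 0 0; 0 0 -.046 -30 50 0 0; 0 0 -.046 -40 69 0 0; 0 0 -.046 -40 69 0 0; 0 0 -.046 -40 69 0 0' 50
python3 - <<'E'
from h import *
c=shot('wrist','w6.png'); print(proj(c,[.532,.172,.076]))
for f in('w5.png','w6.png','top0.png'):
    c=load(f); h=cv2.cvtColor(c['color'],cv2.COLOR_RGB2HSV); p=proj(c,[.532,.172,.076]).astype(int)
    m=cv2.inRange(h,(12,110,90),(32,255,255)); z=np.zeros_like(m); r=45 if f[0]=='w' else 14
    z[p[1]-r:p[1]+r,p[0]-r:p[0]+r]=m[p[1]-r:p[1]+r,p[0]-r:p[0]+r]
    k,_=cv2.findContours(z,0,cv2.CHAIN_APPROX_NONE); k=max(k,key=cv2.contourArea);hu=cv2.convexHull(k)
    e=cv2.fitEllipse(hu if len(hu)>5 else k);print(f,p,np.round(e[0],1),np.round(e[1],1),round(e[2],1))
    f2=np.zeros_like(m);cv2.drawContours(f2,[hu],-1,255,-1);f2=cv2.erode(f2,np.ones((3,3)))
    hole=cv2.bitwise_and(f2,cv2.inRange(h,(0,0,0),(179,255,110)))
    n,l,st,ce=cv2.connectedComponentsWithStats(hole)
    for i in range(1,n):
        if st[i,4]>8: print(st[i],ce[i].round(1),cv2.minAreaRect(np.argwhere(l==i)[:,::-1].astype(np.float32)))
c=load('w6.png')['color'];cv2.imwrite('pics/c6.png',cv2.resize(c[160:340,220:430],None,fx=3.2,fy=3.2,interpolation=2)[:,:,::-1])
E
```

```text
time: 7.28
ee_pos: [0.5317, 0.1712, 0.4206]
ee_rot: [[-0.985, -0.174, -0.0], [-0.174, 0.985, -0.0], [0.0, -0.0, -1.0]]
ft_force: [0.1, 0.3, -0.6]
finger_gap: 0.124
grasp_force: 50.0
[315.30351319 224.25093857]
w5.png [393 268] [403.3 278.6] [40.9 42.7] 77.3
w6.png [315 224] [325.6 235.6] [42.9 43.4] 109.7
[322 228   7  11  69] [325.1 232.7] ((325.0, 233.0), (10.0, 6.0), 90.0)
top0.png [235 234] [230.8 231.9] [13.2 13.6] 22.6
```

View pics/c6.png

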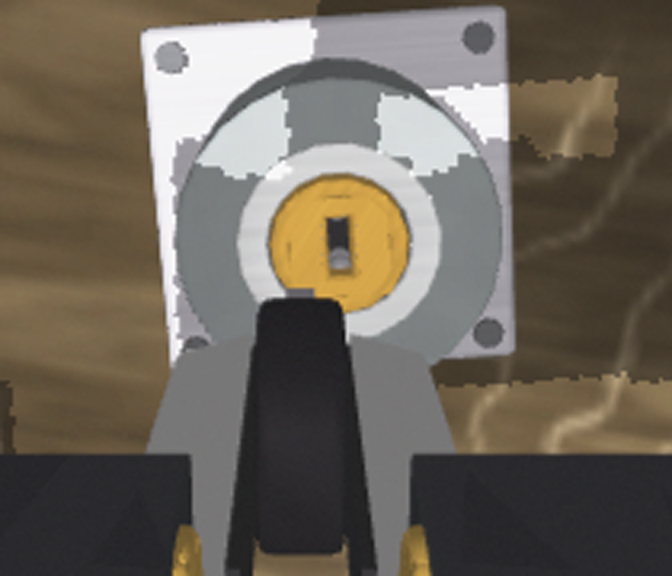

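The crop shows the slot at about (326,237) in the full image, turned roughly 3° from the tool x axis, with the key head held just below it. I'll compute the keyway's position and yaw, and how the key sits in the tool.

Run:
```python
from h import *
a,b=load('w5.png'),load('w6.png');t=load('top0.png')
X,e=tri((a,(403.3,278.6)),(b,(325.6,235.6)));print('keyway',X.round(4),e, plane(a,(403.3,278.6),.076).round(4),plane(b,(325.6,235.6),.076).round(4),plane(t,(230.8,231.9),.076).round(4))
f=lambda x,y:(220+x/3.2,160+y/3.2)
P=[plane(b,f(*q),.008)[:2] for q in((172,57),(478,38),(488,333))]
ang=lambda d:np.degrees(np.arctan2(d[1],d[0]))
print('plate yaws',ang(P[1]-P[0])-90,ang(P[2]-P[1]),np.linalg.norm(P[1]-P[0]),np.linalg.norm(P[2]-P[1]))
Q=[plane(b,f(*q),.076)[:2] for q in((327,217),(326,275),(350,217),(353,275))]
print('slot yaws',ang(Q[1]-Q[0]),ang(Q[3]-Q[2]),'ctr',np.mean(Q,0))
c6=b['color'][220:252,312:340].max(2);
for r in c6[4:28:2]: print(*r[5:24])
# key in tool frame
s=manip.sense();R=np.array(s['ee_rot']);p=np.array(s['ee_pos'])
c=b['color'].max(2).astype(int);print('col314 rows',[(r,c[r,314]) for r in list(range(248,260))+list(range(327,340))])
r1=R.T@ray(b,(314,253))[1];r2=R.T@ray(b,(314,332.8))[1];o=R.T@(ray(b,(0,0))[0]-p)
a1,a2=np.arctan2(r1[0],r1[2]),np.arctan2(r2[0],r2[2]);m=(a1+a2)/2;d=.018/np.sin(abs(a1-a2)/2)
print('cam',o.round(4),'head tool xz',o[0]+d*np.sin(m),o[2]+d*np.cos(m),'x at z=.1847',o[0]+np.tan(m)*(.1847-o[2]), 'y',(o+R.T@ray(b,(314.1,253))[1]*.15)[1],ang(R[:2,0]))
```

```text
keyway [0.5409 0.1826 0.0732] [0.0, 0.0] [0.54   0.1818 0.076 ] [0.5402 0.1824 0.076 ] [0.5396 0.1857 0.076 ]
plate yaws 13.547156350861826 13.840150482090923 0.09564961000850455 0.09622442811360447
slot yaws 9.33995577062799 13.4419507224053 ctr [0.54131339 0.18290491]
217 215 216 218 219 216 215 216 215 215 213 211 214 213 213 214 213 215 217
215 216 218 218 215 214 214 215 215 213 212 206 206 207 212 213 215 217 217
216 219 217 208 163 88 85 113 116 99 74 91 154 192 213 216 218 216 215
219 216 213 189 186 78 51 52 51 51 51 68 141 185 195 217 215 216 216
215 214 215 214 187 77 50 52 50 51 52 67 141 185 216 214 216 216 215
214 214 215 196 179 99 55 51 51 50 51 50 133 174 213 216 216 215 215
214 214 213 210 188 98 55 51 51 52 51 51 132 169 195 214 215 215 216
213 213 208 211 191 140 91 113 123 123 120 95 123 169 213 214 215 215 214
211 210 212 212 198 150 114 108 117 119 115 114 122 168 182 214 215 214 215
209 211 212 194 198 163 124 133 142 144 142 137 125 160 204 214 215 214 213
210 211 212 211 206 173 133 130 130 130 129 129 129 160 190 196 212 214 217
211 211 211 213 209 188 168 168 178 180 178 177 175 174 192 211 215 216 213
col314 rows [(248, np.int64(210)), (249, np.int64(211)), (250, np.int64(113)), (251, np.int64(102)), (252, np.int64(102)), (253, np.int64(43)), (254, np.int64(34)), (255, np.int64(35)), (256, np.int64(35)), (257, np.int64(34)), (258, np.int64(34)), (259, np.int64(36)), (327, np.int64(40)), (328, np.int64(40)), (329, np.int64(39)), (330, np.int64(41)), (331, np.int64(40)), (332, np.int64(38)), (333, np.int64(77)), (334, np.int64(110)), (335, np.int64(109)), (336, np.int64(110)), (337, np.int64(112)), (338, np.int64(117)), (339, np.int64(120))]
cam [ 0.0655 -0.0003  0.02  ] head tool xz -0.0004660549619490417 0.1878823729630819 x at z=.1847 0.0007843115999463246 y -0.00019459915929549864 -169.99960948654206
```

Run:
```python
from h import *
go(Rt(193.5),[.5406,.1826,.335])
```

```text
rot [-0.0001 -0.0001 -0.0611] mm [-10.8   9.8  85.7]
```

```bash
python3 -m crank '0 0 -.061 -11 10 0 0; 0 0 -.061 -11 10 30 0; 0 0 -.061 -11 10 60 0; 0 0 -.061 -11 10 86 0; 0 0 -.061 -11 10 86 0' 50
python3 - <<'E'
from h import *
c=shot('wrist','w7.png'); s=manip.sense(); print(s['ee_pos'],s['ft_force'],s['wrist_torque']);print(proj(c,[.5404,.1824,.076]))
go(Rt(193.5),[.5406,.1826,.335])
cv2.imwrite('pics/c7.png',cv2.resize(c['color'][160:340,220:430],None,fx=3.2,fy=3.2,interpolation=2)[:,:,::-1])
E
```

```text
time: 7.95
ee_pos: [0.5407, 0.1828, 0.3334]
ee_rot: [[-0.972, -0.233, -0.003], [-0.233, 0.972, -0.001], [0.003, -0.0, -1.0]]
ft_force: [-0.6, -0.2, -0.2]
finger_gap: 0.125
grasp_force: 50.0
[0.54090776 0.18295301 0.33493691] [ 0.7976143  -0.03944119 -0.97559548] [ 0.08489938 -0.08265461  0.00239188]
[314.12315404 251.66303382]
rot [-0.0001 -0.0006 -0.0001] mm [ 0.4 -0.3 -0.1]
```

View pics/c7.png

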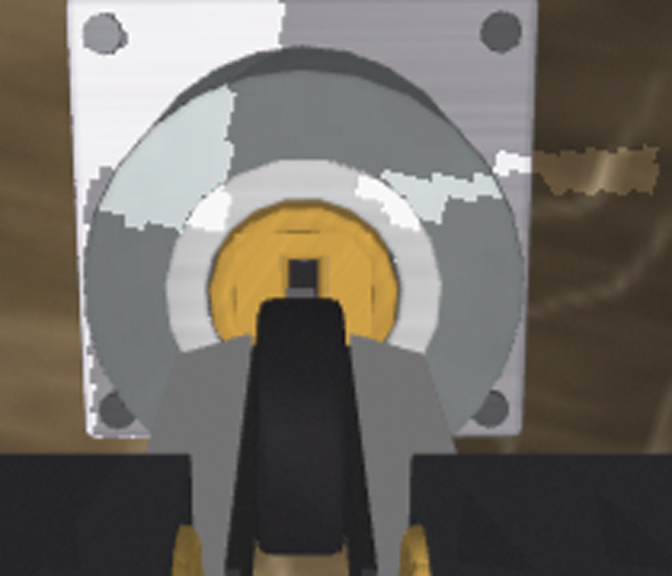

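The slot centre is at crop column 303 and the key's at 301, with the plate square to the image, so both position and yaw are aligned. I'll insert in stages.

```bash
python3 -m crank '0 0 0 0 0 5 0; 0 0 0 0 0 10 0; 0 0 0 0 0 14 0; 0 0 0 0 0 18 0; 0 0 0 0 0 18 0' 55
```

```text
time: 8.62
ee_pos: [0.5408, 0.1835, 0.3163]
ee_rot: [[-0.972, -0.234, -0.001], [-0.234, 0.972, -0.0], [0.001, -0.0, -1.0]]
ft_force: [-0.2, 0.2, 0.1]
finger_gap: 0.122
grasp_force: 55.0
```

Run:
```python
from h import *
s=manip.sense();print(s['ee_pos'],s['ft_force'],s['wrist_torque'])
b=load('w7.png')
print(plane(b,(314.5,241),.076)-[.5406,.1826,0],plane(b,(314.5,160+200/3.2),.076)-[.5406,.1826,0])
```

```text
[0.54083585 0.18346917 0.31630653] [-0.17292587  0.20605016  0.14340865] [ 0.04578407 -0.14360948 -0.05365431]
[-0.00700261 -0.00159037  0.076     ] [-0.01850773 -0.00435619  0.076     ]
```

```bash
python3 -m crank '0 0 0 0 0 4 0; 0 0 0 0 0 8 0; 0 0 0 0 0 11 0; 0 0 0 0 0 14 0; 0 0 0 0 0 16 0' 60
python3 - <<'E'
from workcell import manip
s=manip.sense();print(s['wrist_torque'])
E
```

```text
time: 9.25
ee_pos: [0.541, 0.1835, 0.3008]
ee_rot: [[-0.972, -0.234, 0.001], [-0.234, 0.972, 0.0], [-0.001, 0.0, -1.0]]
ft_force: [2.9, 0.6, 2.7]
finger_gap: 0.122
grasp_force: 60.0
[ 0.23475146 -0.7431894  -0.01729419]
```

```bash
python3 -m crank '0 0 0 0 0 4 0; 0 0 0 0 0 8 0; 0 0 0 0 0 12 0; 0 0 0 0 0 15 0; 0 0 0 0 0 16 0' 60
python3 - <<'E'
from workcell import manip
s=manip.sense();print(s['wrist_torque'])
E
```

```text
time: 9.88
ee_pos: [0.5412, 0.1836, 0.2874]
ee_rot: [[-0.972, -0.234, 0.003], [-0.234, 0.972, 0.001], [-0.003, 0.0, -1.0]]
ft_force: [-8.6, -3.1, 32.8]
finger_gap: 0.128
grasp_force: 60.0
[-0.53400238  1.79244086  0.0379806 ]
```

Run:
```python
from h import *
b=shot('wrist','w8.png');s=manip.sense();R=np.array(s['ee_rot']);p=np.array(s['ee_pos']);print(p,s['ft_force'])
c=b['color'].max(2).astype(int);print([(r,c[r,314]) for r in list(range(246,260))+list(range(328,340))],c[300,290:340])
o=R.T@(ray(b,(0,0))[0]-p)
r1=R.T@ray(b,(314,253))[1];r2=R.T@ray(b,(314,332.8))[1]
a1,a2=np.arctan2(r1[0],r1[2]),np.arctan2(r2[0],r2[2]);m=(a1+a2)/2
for z in(.1827,.1847,.1867):
    x=o[0]+np.tan(m)*(z-o[2]);print(z,x,(p+R@[x,0,z]).round(4))
cv2.imwrite('pics/c8.png',cv2.resize(b['color'][160:340,220:430],None,fx=3.2,fy=3.2,interpolation=2)[:,:,::-1])
```

```text
[0.54118845 0.18356106 0.28744055] [-7.49156572 -2.39615735 25.48827948]
[(246, np.int64(228)), (247, np.int64(214)), (248, np.int64(205)), (249, np.int64(234)), (250, np.int64(236)), (251, np.int64(235)), (252, np.int64(235)), (253, np.int64(89)), (254, np.int64(39)), (255, np.int64(40)), (256, np.int64(40)), (257, np.int64(41)), (258, np.int64(42)), (259, np.int64(43)), (328, np.int64(49)), (329, np.int64(49)), (330, np.int64(48)), (331, np.int64(47)), (332, np.int64(47)), (333, np.int64(98)), (334, np.int64(147)), (335, np.int64(150)), (336, np.int64(150)), (337, np.int64(150)), (338, np.int64(150)), (339, np.int64(150))] [142 142 142 142 122  56  43  44  42  42  45  51  52  56  58  57  56  60
  60  59  59  59  60  59  59  59  58  57  56  56  58  57  58  58  57  57
  52  48  44  44  42  44  43 112 140 143 142 142 143 142]
0.1827 0.0015352327960727885 [0.5403 0.1833 0.1047]
0.1847 0.0007490172545003698 [0.541  0.1835 0.1027]
0.1867 -3.7198287072048863e-05 [0.5418 0.1837 0.1007]
```

View pics/c8.png

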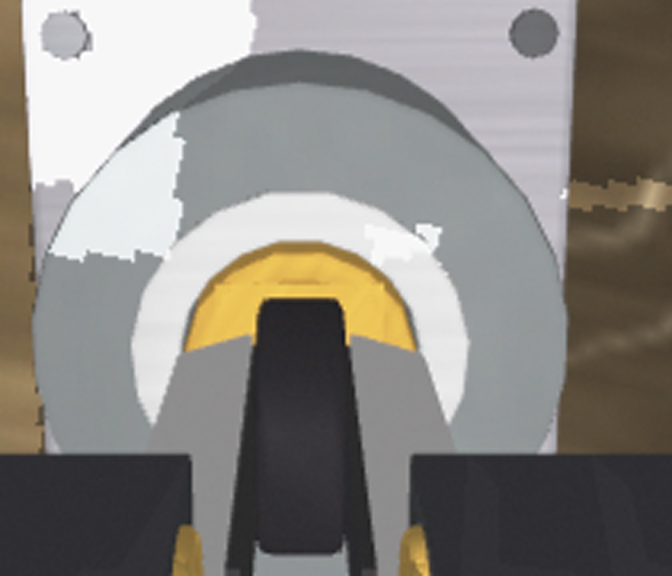

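The head is at the same image rows as before (253 and 333), so it hasn't slipped in the grip. At TCP z 0.2874 with about 30 N of reaction, the shoulder is seated. Now I'll turn clockwise, which is +z in the tool frame.

```bash
python3 -m crank '0 0 .12 0 0 0 0; 0 0 .27 0 0 0 0; 0 0 .42 0 0 0 0; 0 0 .57 0 0 0 0; 0 0 .72 0 0 0 0' 60
python3 - <<'E'
from workcell import manip
s=manip.sense();print(s['wrist_torque'],s['joints'])
E
```

```text
time: 10.55
ee_pos: [0.5412, 0.1833, 0.2874]
ee_rot: [[-0.883, 0.469, 0.003], [0.469, 0.883, -0.0], [-0.003, 0.001, -1.0]]
ft_force: [-6.3, -5.5, 27.1]
finger_gap: 0.123
grasp_force: 60.0
[-1.16747623  1.35917098  0.08267288] [ 1.50411122e+01  2.67352781e+01  9.05022484e+01 -5.41516928e-02
  6.25859142e+01 -4.69400295e+01]
```

```bash
python3 -m crank '0 0 .15 0 0 0 0; 0 0 .32 0 0 0 0; 0 0 .5 0 0 0 0; 0 0 .68 0 0 0 0; 0 0 .85 0 0 0 0' 60; python3 -m crank '0 0 .03 0 0 0 0; 0 0 .03 0 0 0 0; 0 0 .03 0 0 0 0; 0 0 .03 0 0 0 0; 0 0 .03 0 0 0 0' 60;  python3 - <<'E'
from h import *
b=shot('wrist','w9.png');s=manip.sense();print(s['wrist_torque'],s['ft_force'],s['ee_pos'],s['grasp_force'],s['joints'])
R=np.array(s['ee_rot']);print('yaw',np.degrees(np.arctan2(R[1,0],R[0,0])),'turned rad',np.radians(193.5-np.degrees(np.arctan2(R[1,0],R[0,0]))))
cv2.imwrite('pics/c9.png',cv2.resize(b['color'][160:340,220:430],None,fx=3.2,fy=3.2,interpolation=2)[:,:,::-1])
E
```

```text
time: 11.18
ee_pos: [0.5412, 0.1832, 0.2874]
ee_rot: [[-0.229, 0.973, 0.003], [0.973, 0.229, -0.0], [-0.001, 0.003, -1.0]]
ft_force: [-6.9, -7.7, 26.7]
finger_gap: 0.121
grasp_force: 60.0
time: 11.8
ee_pos: [0.5412, 0.1831, 0.2874]
ee_rot: [[-0.206, 0.979, 0.003], [0.979, 0.206, -0.0], [-0.001, 0.003, -1.0]]
ft_force: [-7.3, -6.6, 27.9]
finger_gap: 0.125
grasp_force: 60.0
[-1.41517395  1.33645464  0.13115811] [-7.34434327 -6.18995301 27.31505341] [0.54122166 0.1831459  0.28744822] 60.024810433387756 [ 1.50307949e+01  2.67338605e+01  9.05030220e+01 -7.18987570e-02
  6.25923461e+01  3.19294913e+00]
yaw 101.87076446836588 turned rad 1.5992318511123922
```

View pics/c9.png

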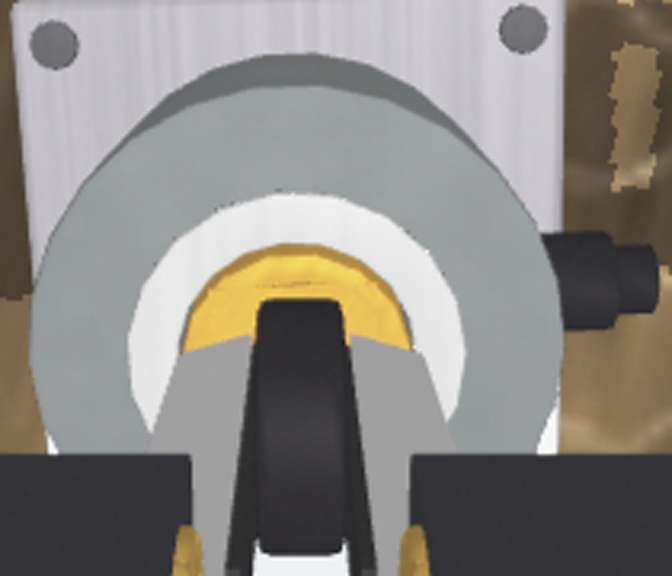

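The key has turned with the tool by 1.60 rad and is still seated. The spring torque reads 0.13 N m, as expected at a quarter turn, and the grip is 60 N. I'm handing the job in.

```bash
python3 -c "
from workcell import manip
print(manip.finish_job())"
```

```text
the job is handed in; nothing more can be done
None
```

I handed the job in with the round key fully home in the switch, turned 1.60 rad clockwise (plug about 1.45 rad, allowing for play) and still gripped at 60 N; the hand-in returned no verdict, and I took no final picture of the square key or the loose items.

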